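# Hold the pan lid hovering over the cake pan

## Task

Pick up the flat steel lid by its black handle, carry it over the top of the steel utensil box, and hold it level and squared up about 15 mm above the rim of the small pan that has the piece of cake in it, so that the cook can slip a thermometer in under it. The lid must not touch that pan, and the pans, the cake, the utensil box and the round white tub must stay where they are. Finish while still holding the lid there: do not set it down or let go.

Things in the scene. Friction and masses are not known exactly. Their poses are not given: they have to be found in the camera images.
- lid_handle (a point): Centre of the black bar handle of the flat steel lid (176 x 108 mm, 49 mm high in all, 0.2 kg), which lies flat on the worktop. x along the bar and the lid's length, y across, z up. The bar is 96 mm long, 14 mm wide (y), 12 mm high, on feet at its ends (from 36 mm off the middle), with 28 mm free between plate and bar for fingertips. The point is 43 mm above the lid's lowest face.
- lid_flange (a point): Centre of the underside of the lid's flange, 37 mm straight below lid_handle (same axes). The flange is the outer 176 x 108 mm edge, the face that would come to lie on a pan's rim. A plug of 136 x 70 mm in the middle sticks out 6 mm below this face (and would drop inside the pan).
- cake_pan_rim (a point): The pan with the cake: a small open rectangular steel pan, rim 176 x 108 mm outside, 65 mm high, loose on the worktop, 0.35 kg. The point is the centre of the mouth at the height of the rim's top face; x along its length, y across, z up. The opening is 146 x 78 mm. The lid fits either way round (half a turn is the same).
- empty_pan_rim (a point): The empty pan, of the very same make as the cake pan; same point and axes. To be left alone. The two pans may be in either place.
- cake: Piece of blueberry cake, 50 x 80 x 38 mm, lying on the floor (3 mm) of the cake pan and lower than its rim. Origin at the centre of its underside.
- box_top (a point): Closed stainless utensil box standing between the lid and the pans, loose, 1.1 kg: an obstacle, to carry the lid over and not round. The point is the middle of its top, 132 mm above the worktop. y runs along its length (331 mm), x across it (body 175 mm; 261 mm over the handle and hinge that stick out at its sides).
- tub: Round translucent white food tub with its lid on, 119 mm in diameter and 51 mm high, standing beyond the lid; loose, origin at the centre of its underside. To be left alone.
Mind the look-alikes: they are no part of the job. What is shaped like the cake but pink is not meant.

How it is judged:
By the outcome, as a careful person would: the job done as asked, in the order asked, and still so for the second after the job is handed in, while the arm keeps its last pose, push and grip.
It also fails if it takes over 38 s, if anything falls off the work surface, if the arm or the gripper's body presses on something with over 40 N, if the wrist force passes 120 N, or if a joint passes its speed limit or range.

## Robot

A 6-joint arm with a two-finger parallel gripper is mounted at the origin on a cart in front of the work surface, level with it; the furniture and walls round the work are solid. World frame = base frame: x ahead of the robot, y to its left, z up, the work surface at z = 0. Lengths are in mm, angles in rad, forces in N, time in s.
With the tool pointing down it reaches from about 300 to 875 mm from the base axis. Payload 6.4 kg.
Tool frame: the origin (TCP) lies midway between the tips of the shut fingers; the grasp point (between the pads) lies 19 mm behind it; z points along the fingers, y is the line along which they close (so a half turn about z gives the same grasp; the last joint's range is limited). The gripper opens to 88 mm and grips with 3 to 60 N. Pads are 18 mm wide; open, the fingers measure 123 mm over their backs; the gripper's body (75 mm by 187 mm) begins 45 mm behind the grasp point.
Start: joints at [1.019, 0.181, 1.607, -0, 1.354, -0.206], TCP at [194.885, 540.981, 201.714] pointing down, gripper open.
Joint ranges: [-2.99, 2.99], [-0.89, 2.07], [0.3, 2.58], [-1.14, 4.28], [0, 2.63], [-3.12, 3.12]. Speed limits (rad/s): [2.57, 2.57, 3.01, 3.14, 3.14, 3.14].

## Interface

Orientations are given as a unit quaternion [w, x, y, z].
In Python, from rig import sensors, snapshot, close_job, finder gives the robot as it stands. The module is installed in compiled form; this text tells all that it offers.
- The arm moves only by the tool servo_tool, never from a script. Its argument "increments" is a list of rows, each a list of 3 entries, a list of its own where there are three numbers: the opening, from 0 (shut) to 1 (fully open), then the shift along the tool's x, y, z in cm, then the turn, a rotation vector about the tool's x, y, z in degrees. A call has 1 to 8 rows; each row is the pose to reach, as a shift and turn from the pose commanded when the call began, along the tool's axes at that moment; what a row does not reach only later rows make up. A row lasts 1/10 s, in which the tool goes at most 50 mm and 8.59 degrees, less where a joint would pass 70% of its speed; a pose out of reach is approached as far as the arm can. A call with a gripper value outside its range is refused whole. The fingers move at their own pace and stop on an object; "newtons" is the grip in N (left out, the last holds). Time passes only in rows, so rows that repeat a pose let the fingers close. It gives the time, the measured TCP pose, the force, the opening and the grip force at its end, in the units of the state.
- sensors.observe(): the state, without advancing time (a new reading comes with each control period).
- snapshot(name): name is "scene" or "top"; returns a dict with "img" (384x512x3 uint8, red, green, blue), "fx", "fy", "cx", "cy" (pixels), "world_from_camera" (4x4, takes a point from camera to world coordinates). Camera axes: x right, y up, looking along -z (the intrinsics and any distortion apply to the point x, -y, -z); pixel columns grow to the right and rows downward; lengths in mm; the calibration is good to about 2 mm. A picture is of the moment at which its call begins. There is no depth.
- close_job(): hands the job in; it is judged then, once.
Trained networks look in the newest picture that a camera, given by its name, has taken for a name from the list of things; names that differ only in an ending like _2 or _b are one class to them, and where a whole thing is asked for, a point or a joint stands for the part that bears it (a point fixed in the world has none). Each returns a list of dicts, best first, with "conf" (0 to 1); they miss things now and then, are a little off and sometimes report something else, mostly with a low value. They report only what shows in the picture. A call takes as long as a camera call. They do not tell look-alikes from the thing itself.
- finder.spot_in(camera, query): "position" ([column, row] as shares, 0 to 1, of the picture: columns of its width, rows of its height, amid what is visible of it).
- finder.spot_point(camera, query): "position" ([column, row] as shares, 0 to 1, of the picture: columns of its width, rows of its height: a listed point, or the origin of a listed thing).
The state is a dict: "time_s": time; "joint_pos": joint angles; "qvel": joint speeds; "joint_torque": joint torques, N m; "ee_pos": TCP position; "ee_rot": TCP orientation; "contact_force": force on the tool from outside, world axes, zero at the start; "ft_torque": the same for the moment, N m; "grip_width": finger opening in mm; "grasp_force": force on a finger pad.
Only numpy, scipy, OpenCV 4.12 (cv2) and the standard library are available. Lean on these libraries where they do the work, as an engineer would, in place of code of your own. Each camera call takes 0.05 s, during which the arm holds its last target. There are 200 camera calls.

## Working session

There is one attempt and no reset: what is moved stays moved. The work goes in short steps, Python scripts to look and compute and a tool call to move; the robot and the scene stay as the last step left them, time stands still between calls to the robot, and variables do not carry over. Pictures are saved under pics/ and viewed, at most 12 in all, crops included, and the job is handed in when it is done.

Besides the shell and the picture viewer there is one more tool, called after "Call:" as a command line: name --argument value ..., lists and objects as JSON in quotes. servo_tool: Moves the arm, as the interface text tells. Its arguments: {"type":"object","properties":{"increments":{"type":"array","items":{"type":"array"}},"newtons":{"type":"number"}},"required":["increments"]}

```bash
mkdir -p pics; cat > h.py <<'E'
import numpy as np, cv2
from rig import sensors, snapshot, close_job, finder
from scipy.spatial.transform import Rotation as R
def ray(s,pos,share=True):
    u,v=pos
    if share: u*=512; v*=384
    M=np.array(s["world_from_camera"]); d=M[:3,:3]@np.array([(u-s["cx"])/s["fx"],-(v-s["cy"])/s["fy"],-1])
    return M[:3,3],d
def atz(s,pos,z,share=True):
    o,d=ray(s,pos,share); return o+d*(z-o[2])/d[2]
def proj(s,P):
    M=np.linalg.inv(np.array(s["world_from_camera"])); p=M[:3,:3]@np.array(P,float)+M[:3,3]
    return np.array([s["cx"]+s["fx"]*p[0]/-p[2], s["cy"]-s["fy"]*p[1]/-p[2]])
def tri(a,b):
    (o1,d1),(o2,d2)=a,b; A=np.stack([d1,-d2],1); t=np.linalg.lstsq(A,o2-o1,rcond=None)[0]
    p,q=o1+t[0]*d1,o2+t[1]*d2; return (p+q)/2,np.linalg.norm(p-q)
E
python3 - <<'E'
from h import *
np.set_printoptions(precision=3,suppress=True)
st=sensors.observe(); print(st)
S={}
for c in("scene","top"):
    s=S[c]=snapshot(c); print(c,[k for k in s],s["fx"],s["fy"],s["cx"],s["cy"],np.array(s["world_from_camera"]))
    cv2.imwrite(f"pics/{c}0.png",s["img"][...,::-1])
H=dict(lid_handle=43,lid_flange=6,cake_pan_rim=65,empty_pan_rim=65,cake=3,box_top=132,tub=0)
for q,z in H.items():
    for c in S:
        for r in finder.spot_point(c,q)[:3]:
            p=r["position"]; print(q,c,round(r["conf"],2),np.array(p)*[512,384],atz(S[c],p,z))
E
```

```text
{'time_s': 0.0, 'joint_pos': array([ 1.019,  0.182,  1.608, -0.   ,  1.354, -0.206]), 'qvel': array([ 0.001, -0.001, -0.   , -0.   ,  0.001,  0.   ]), 'joint_torque': array([ -0.001, -43.385, -34.187,   0.07 ,   0.038,  -0.   ]), 'ee_pos': array([194.549, 540.473, 200.814]), 'ee_rot': array([-0.   ,  0.172,  0.985, -0.001]), 'contact_force': array([-0.234, -0.288,  0.711]), 'ft_torque': array([-0.036,  0.018,  0.013]), 'grasp_force': 0.0, 'grip_width': 88.03449038493041}
scene ['img', 'fx', 'fy', 'cx', 'cy', 'world_from_camera'] 428.7530364313343 428.7530364313343 258.6567138396358 192.66532828086778 [[   0.65     0.55    -0.524 -199.885]
 [  -0.76     0.472   -0.447 -707.933]
 [   0.002    0.689    0.725 1132.467]
 [   0.       0.       0.       1.   ]]
top ['img', 'fx', 'fy', 'cx', 'cy', 'world_from_camera'] 381.988036634881 381.988036634881 255.26127547012496 189.94573389511655 [[  -0.028    0.989   -0.145  356.437]
 [  -0.999   -0.025    0.021  -60.584]
 [   0.017    0.145    0.989 1295.03 ]
 [   0.       0.       0.       1.   ]]
lid_handle scene 0.89 [152.525 167.616] [429.637 
[... 410 characters left out ...]
705   65.   ]
empty_pan_rim scene 0.19 [153.805 166.195] [424.875 326.546  65.   ]
empty_pan_rim top 0.95 [325.888 168.998] [ 600.226 -321.223   65.   ]
cake scene 0.76 [301.722 277.594] [ 430.488 -344.908    3.   ]
cake scene 0.67 [367.206 286.003] [ 535.101 -512.357    3.   ]
cake top 0.81 [326.298 221.491] [ 431.403 -325.792    3.   ]
cake top 0.68 [374.323 188.813] [ 539.054 -497.646    3.   ]
box_top scene 0.96 [245.709 177.101] [550.267 -12.303 132.   ]
box_top top 0.8 [233.677 184.589] [545.038 -19.34  132.   ]
box_top top 0.61 [124.518 224.41 ] [431.576 312.33  132.   ]
tub scene 0.81 [212.89  159.706] [638.261 242.387   0.   ]
tub top 0.62 [148.89  159.782] [660.491 275.842   0.   ]
```

View pics/scene0.png

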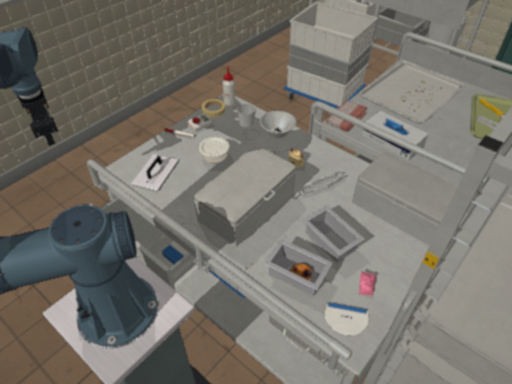

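View pics/top0.png

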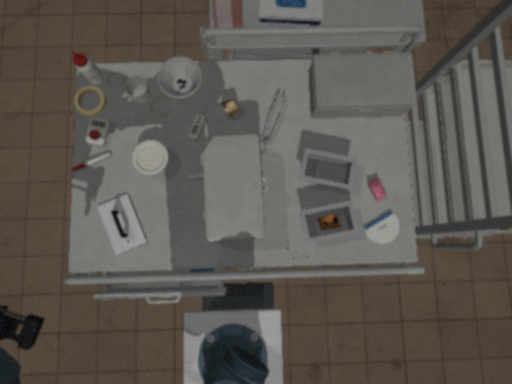

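The scene view shows the lid at about (153,170), the box at (247,190), the cake pan at (302,265), the empty pan at (335,230), and the pink decoy at (368,283). In the top view the lid is at (122,222), the cake pan at (330,220) and the empty pan at (327,168). I'll zoom in for edges and yaw.

```bash
python3 - <<'E'
from h import *
sc=cv2.imread("pics/scene0.png"); tp=cv2.imread("pics/top0.png")
def crop(im,u,v,w=66,h=50): return cv2.resize(im[v-h//2:v+h//2,u-w//2:u+w//2],(400,300),interpolation=cv2.INTER_CUBIC)
a=np.hstack([crop(tp,122,223,80,60),crop(tp,330,220,80,60)]);b=np.hstack([crop(sc,155,170,80,60),crop(sc,302,268,80,60)])
cv2.imwrite("pics/m1.png",np.vstack([a,b]))
E
```

```text
(no output)
```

View pics/m1.png

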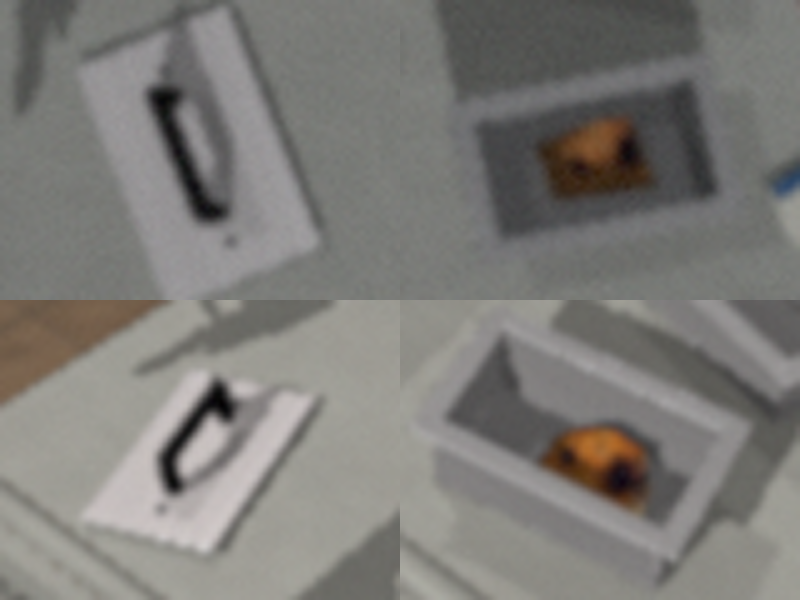

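The crops show the lid plate's corners, its handle running obliquely, and the cake pan's rim and opening. Next I fit rectangles to those corners.

```bash
cat >> h.py <<'E'
from scipy.optimize import least_squares
def fitrect(views,L,W,z,x0):
    # views: list of (s, 4 px corners in order); fit x,y,yaw of rectangle at height z, corners free of order (cyclic)
    def c(p):
        t=p[2]; e=np.array([np.cos(t),np.sin(t)]); n=np.array([-e[1],e[0]])
        return [np.r_[np.array(p[:2])+a*L/2*e+b*W/2*n,z] for a,b in((1,1),(1,-1),(-1,-1),(-1,1))]
    def res(p):
        out=[]
        for s,px in views:
            P=np.array([proj(s,k) for k in c(p)])
            D=np.linalg.norm(P[:,None]-np.array(px)[None],axis=2)
            j=D.argmin(0); out+=list((P[j]-np.array(px)).ravel())
        return np.array(out)
    r=least_squares(res,x0); return r.x,np.sqrt((r.fun**2).mean())
E
python3 - <<'E'
from h import *
np.set_printoptions(precision=3,suppress=True)
sc=snapshot("scene");tp=snapshot("top")
m=lambda o,P:[np.array(o)+np.array(p)/5-.4 for p in P]
lt=m((82,193),[(78,66),(230,4),(322,243),(166,303)])
ls=m((115,140),[(195,70),(323,96),(216,252),(80,222)])
pt=m((290,190),[(75,123),(295,82),(319,195),(100,241)])
ps=m((262,238),[(12,112),(98,17),(350,125),(270,258)])
for n,v in(("t",[(tp,lt)]),("s",[(sc,ls)]),("b",[(tp,lt),(sc,ls)])): print("lid",n,*fitrect(v,176,108,9,[440,360,2.]))
print("pan t",*fitrect([(tp,pt)],146,78,65,[426,-320,-1.4]))
print("pan s",*fitrect([(sc,ps)],176,108,65,[426,-320,-1.4]))
b=[(tp,m((82,193),[(160,92),(212,215)])),(sc,m((115,140),[(220,85),(170,478-300)]))]
for s,P in b: print("bar ends",[atz(s,p,43,False) for p in P])
for c,u,w in(("scene",None,None),):pass
# front rail heights: triangulate rail left end roughly
print("rail tri", tri(ray(sc,(90,163),False),ray(tp,(68,279),False)))
print("arm",sensors.observe()["ee_pos"])
E
```

```text
lid t [443.644 361.658   1.921] 9.955102378793006
lid s [442.517 355.714   1.775] 7.182627463679437
lid b [443.589 359.861   1.866] 8.787753853571592
pan t [ 427.267 -322.105   -1.407] 0.32439842213764175
pan s [ 430.235 -324.343   -1.429] 1.500458240147035
bar ends [array([482.01 , 377.245,  43.   ]), array([401.202, 341.76 ,  43.   ])]
bar ends [array([484.47 , 375.632,  43.   ]), array([394.117, 324.875,  43.   ])]
rail tri (array([273.115, 494.693,  86.273]), np.float64(2.9025832629772945))
arm [194.901 540.981 201.739]
```

```bash
python3 - <<'E'
from h import *
np.set_printoptions(precision=3,suppress=True)
sc=snapshot("scene");tp=snapshot("top")
m=lambda o,P:[np.array(o)+np.array(p)/5-.4 for p in P]
lt=m((82,193),[(78,66),(230,4),(322,243),(166,303)])
ls=m((115,140),[(195,70),(323,96),(216,252),(80,222)])
pt=m((290,190),[(75,123),(295,82),(319,195),(100,241)])
ps=m((262,238),[(12,112),(98,17),(350,125),(270,258)])
for n,v in(("t",[(tp,lt)]),("s",[(sc,ls)]),("b",[(tp,lt),(sc,ls)])): print("lid",n,*fitrect(v,176,108,9,[440,360,.45]))
for r in(finder.spot_in("top","lid_handle"),finder.spot_in("scene","lid_handle")): print(r[:2])
o=sensors.observe();print(R.from_quat(o["ee_rot"],scalar_first=True).as_matrix())
E
```

```text
lid t [443.983 362.322   0.372] 0.444243139794808
lid s [444.429 354.638   0.393] 0.3956862293429331
lid b [444.758 359.887   0.38 ] 0.8161815608597854
[{'position': [0.2326, 0.5826], 'conf': 0.59}, {'position': [0.6426, 0.5747], 'conf': 0.47}]
[{'position': [0.3057, 0.4542], 'conf': 0.95}]
[[-0.941  0.339  0.   ]
 [ 0.339  0.941 -0.   ]
 [-0.     0.    -1.   ]]
```

Estimates so far: lid at about (444, 359) with yaw 0.38, cake pan at about (428, -323) with its long axis at 1.73 rad. The next move goes above the lid with the tool's x axis along the bar.

Call:
servo_tool --increments '[[1,[-2,-0.6,0.3],[0,0,-3]],[1,[-6,-1.8,1],[0,0,-9]],[1,[-10.5,-3.1,2.5],[0,0,-16]],[1,[-15.5,-4.6,4],[0,0,-23]],[1,[-20.5,-6,5.5],[0,0,-30]],[1,[-25,-7.3,7],[0,0,-36.5]],[1,[-28.5,-8.4,8.5],[0,0,-41.6]],[1,[-29.6,-8.7,9.2],[0,0,-41.6]]]' --newtons 40

```text
time_s: 1.9
ee_pos: [446.4, 355.6, 108.2]
ee_rot: [-0.0, -0.188, 0.982, -0.001]
contact_force: [-0.4, -0.3, 0.0]
grip_width: 88.4
grasp_force: 0.0
```

```bash
python3 - <<'E'
from h import *
np.set_printoptions(precision=3,suppress=True)
out=[]
for c,(u,v) in(("scene",(155,160)),("top",(128,218))):
    s=snapshot(c); im=s["img"][...,::-1].copy()
    out.append(cv2.resize(im[v-40:v+40,u-53:u+53],(530,400)[:2],interpolation=cv2.INTER_CUBIC)[:, :400])
cv2.imwrite("pics/m2.png",np.hstack(out))
o=sensors.observe();print(o["time_s"],o["ee_pos"],R.from_quat(o["ee_rot"],scalar_first=True).as_matrix(),o["qvel"])
E
```

```text
2.0 [444.351 357.311 108.448] [[-0.93  -0.367 -0.002]
 [-0.367  0.93  -0.001]
 [ 0.002 -0.    -1.   ]] [ 0.056 -0.032 -0.002  0.015  0.022  0.026]
```

View pics/m2.png

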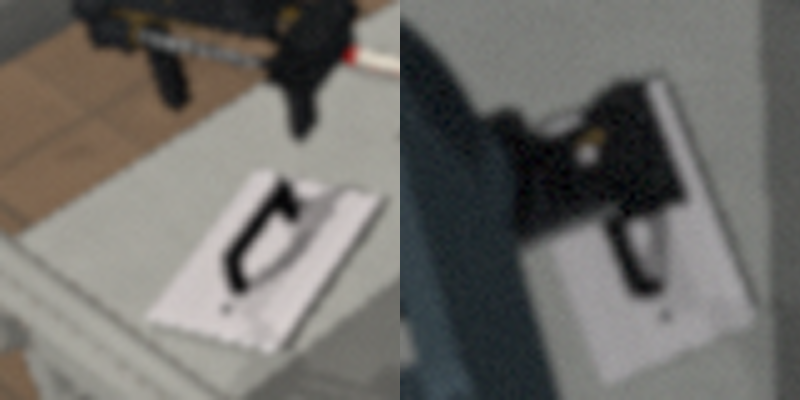

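The fingers straddle the bar line: the tips are at about (178,105) and (302,135) in the left crop, and the bar is below and between them. Descending.

Call:
servo_tool --increments '[[1,[0,0,0.8],[0,0,0]],[1,[0,0,2.4],[0,0,0]],[1,[0,0,4.4],[0,0,0]],[1,[0,0,6.2],[0,0,0]],[1,[0,0,7.6],[0,0,0]],[1,[0,0,8.4],[0,0,0]],[1,[0,0,8.6],[0,0,0]],[1,[0,0,8.6],[0,0,0]]]'

```text
time_s: 2.8
ee_pos: [443.8, 359.2, 24.0]
ee_rot: [0.0, -0.189, 0.982, 0.0]
contact_force: [1.1, -0.2, 0.2]
grip_width: 88.1
grasp_force: 0.0
```

```bash
python3 - <<'E'
from h import *
np.set_printoptions(precision=3,suppress=True)
out=[]
for c,(u,v) in(("scene",(155,165)),("top",(128,218))):
    s=snapshot(c); im=s["img"][...,::-1].copy()
    o=sensors.observe()
    out.append(cv2.resize(im[v-40:v+40,u-40:u+40],(400,400),interpolation=cv2.INTER_CUBIC))
    print(c,proj(s,o["ee_pos"]))
cv2.imwrite("pics/m3.png",np.hstack(out))
print(o["time_s"],o["ee_pos"],o["ee_rot"],o["contact_force"],o["grip_width"])
E
```

```text
scene [154.04  167.588]
top [120.754 222.722]
2.9 [444.411 359.251  24.552] [ 0.001 -0.189  0.982  0.   ] [ 0.354  0.115 -0.114] 88.04976559438587
```

View pics/m3.png

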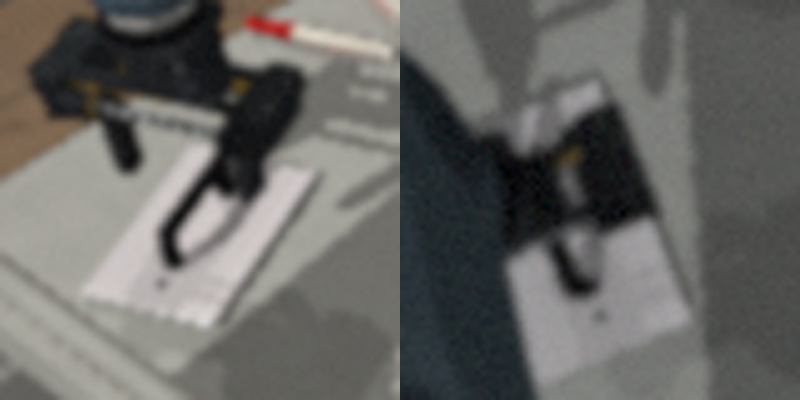

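The fingers are down around the bar. Before closing I check the projections along the bar.

```bash
python3 - <<'E'
from h import *
np.set_printoptions(precision=1,suppress=True)
s=snapshot("scene"); o=sensors.observe(); M=R.from_quat(o["ee_rot"],scalar_first=True).as_matrix(); p=o["ee_pos"]
cr=lambda P:(proj(s,P)-[115,125])*5
for k in(-52,52): print("tip",k,cr(p+M[:,1]*k))
for k in(-48,0,48): print("bar along tool x",k,cr(p+M[:,0]*k-M[:,2]*19))
E
```

```text
tip -52 [257.5 227.9]
tip 52 [134.4 197.4]
bar along tool x -48 [221.3 153.5]
bar along tool x 0 [191. 194.]
bar along tool x 48 [159.6 236.1]
```

The bar end matches the prediction. The open tips sit a bit higher because the fingers are on a linkage. Closing.

Call:
servo_tool --increments '[[0,[0,0,0],[0,0,0]],[0,[0,0,0],[0,0,0]],[0,[0,0,0],[0,0,0]],[0,[0,0,0],[0,0,0]],[0,[0,0,0],[0,0,0]],[0,[0,0,0],[0,0,0]],[0,[0,0,0],[0,0,0]],[0,[0,0,0],[0,0,0]]]' --newtons 40

```text
time_s: 3.75
ee_pos: [443.9, 358.8, 23.7]
ee_rot: [-0.0, -0.189, 0.982, -0.0]
contact_force: [-0.1, 0.5, 0.4]
grip_width: 26.3
grasp_force: 0.0
```

Call:
servo_tool --increments '[[0,[0,0,0],[0,0,0]],[0,[0,0,0],[0,0,0]],[0,[0,0,0],[0,0,0]],[0,[0,0,0],[0,0,0]],[0,[0,0,0],[0,0,0]]]'

```text
time_s: 4.25
ee_pos: [443.9, 358.8, 23.7]
ee_rot: [-0.0, -0.189, 0.982, -0.0]
contact_force: [0.2, -0.5, 0.2]
grip_width: 0.3
grasp_force: 0.0
```

The fingers shut on nothing (0.3 mm), so I need a picture.

```bash
python3 - <<'E'
from h import *
np.set_printoptions(precision=1,suppress=True)
out=[]
for c,(u,v) in(("scene",(152,162)),("top",(128,218))):
    s=snapshot(c); im=s["img"][...,::-1].copy()
    out.append(cv2.resize(im[v-30:v+30,u-20-(c=="top")*10:u+20+(c=="top")*(-10)],(400,600),interpolation=cv2.INTER_CUBIC))
    print(c,proj(s,sensors.observe()["ee_pos"]))
cv2.imwrite("pics/m4.png",np.hstack(out))
print(finder.spot_point("scene","lid_handle")[:2],finder.spot_point("scene","lid_flange")[:1])
E
```

```text
scene [154.1 167.8]
top [121.  222.9]
[{'position': [0.3006, 0.425], 'conf': 0.6}] [{'position': [0.299, 0.4445], 'conf': 0.79}]
```

View pics/m4.png

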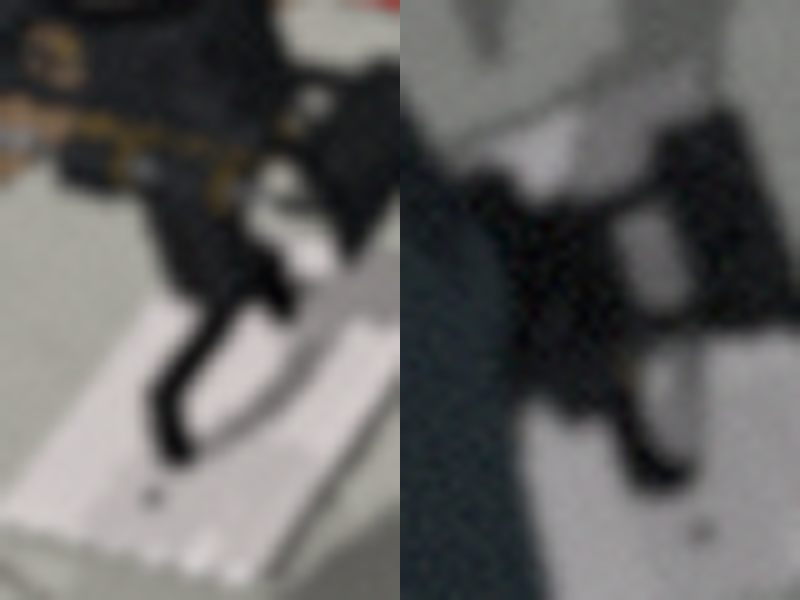

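In the scene crop the bar runs from about (165,385) to (230,300) with the fingers ending near (200,300), apparently not straddling the bar. The top crop shows the bar's near end at (655,480), unmoved. I'll overlay predicted geometry to find the mismatch.

```bash
cat > ov.py <<'E'
from h import *
def overlay(name,cams,boxes,pts=[]):
    out=[]
    for c,(u,v),(w,h),k in cams:
        s=snapshot(c); im=s["img"][...,::-1]; x0,y0=u-w//2,v-h//2
        b=cv2.resize(im[y0:y0+h,x0:x0+w],(w*k,h*k),interpolation=cv2.INTER_CUBIC)
        f=lambda P:tuple(int(t) for t in (proj(s,P)-[x0-.5,y0-.5])*k)
        for poly,col in boxes:
            for i in range(len(poly)): cv2.line(b,f(poly[i]),f(poly[(i+1)%len(poly)]),col,1)
        for P,col in pts: cv2.circle(b,f(P),4,col,1)
        out.append(b)
    cv2.imwrite("pics/"+name,np.hstack(out))
def rect(p,e,n,a,b): return [p+i*a*e+j*b*n for i,j in((1,1),(1,-1),(-1,-1),(-1,1))]
E
python3 - <<'E'
from ov import *
o=sensors.observe(); M=R.from_quat(o["ee_rot"],scalar_first=True).as_matrix(); p=o["ee_pos"]
x,y,z=M.T
L=np.array([444.5,359,0]); e=np.array([np.cos(.38),np.sin(.38),0]); n=np.array([-e[1],e[0],0]); k=np.array([0,0,1.])
overlay("m5.png",[("scene",(155,158),(66,100),6),("top",(125,218),(66,100),6)],
 [(rect(p-64*z,x,y,37.5,93.5),(0,255,255)),(rect(L+9*k,e,n,88,54),(0,0,255)),(rect(L+49*k,e,n,48,7),(0,255,0)),([p,p-64*z],(255,0,255))],[(p,(255,0,0))])
E
```

```text
(no output)
```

View pics/m5.png

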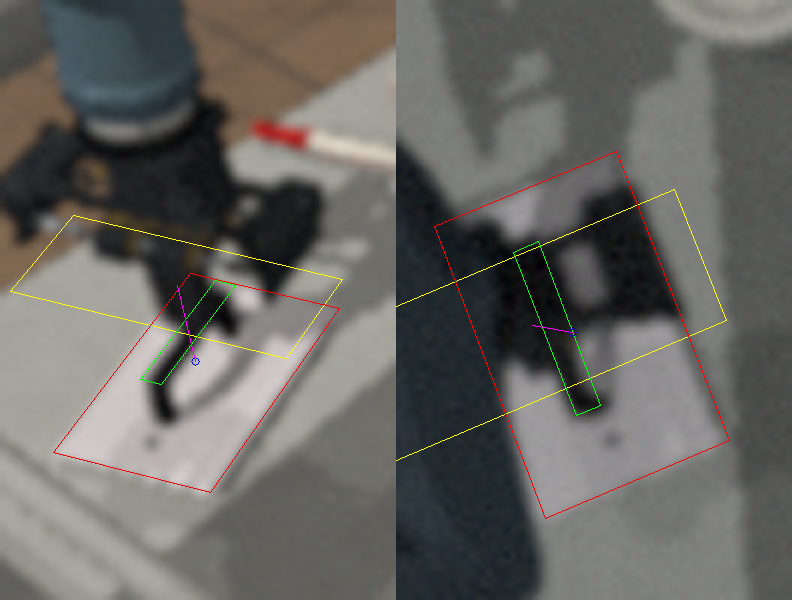

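The lid fits its overlay well, but the gripper appears off from its reported pose: predicted tip at (195,361) on bare plate, seen near (178,308), so probably above the bar. I'll raise it with the fingers shut and compare the tip with the projection against a clean background.

Call:
servo_tool --increments '[[0,[0,0,-1.5],[0,0,0]],[0,[0,0,-4.5],[0,0,0]],[0,[0,0,-7.5],[0,0,0]],[0,[0,0,-9],[0,0,0]],[0,[0,0,-9],[0,0,0]]]'

```text
time_s: 5.05
ee_pos: [445.8, 359.8, 117.0]
ee_rot: [0.003, -0.189, 0.982, 0.001]
contact_force: [0.4, -0.1, 0.4]
grip_width: 0.4
grasp_force: 0.0
```

```bash
python3 - <<'E'
from ov import *
np.set_printoptions(precision=1,suppress=True)
s=snapshot("scene"); 
print("m2 TCP",(proj(s,[444.4,357.3,108.4])-[102,120])*5,"start",proj(s,[194.9,541,201.7]),proj(snapshot("top"),[194.9,541,201.7]))
o=sensors.observe(); M=R.from_quat(o["ee_rot"],scalar_first=True).as_matrix(); p=o["ee_pos"]
x,y,z=M.T; print(p,o["joint_pos"],o["grip_width"])
overlay("m6.png",[("scene",(155,155),(66,100),6),("top",(125,218),(66,100),6)],
 [(rect(p-64*z,x,y,37.5,93.5),(0,255,255)),([p,p-64*z],(255,0,255))],[(p,(255,0,0))])
E
```

```text
m2 TCP [241.8 154.4] start [ 51.8 143.5] [ 30.4 311.9]
[443.6 358.7 113.4] [ 0.5  0.3  1.7  0.   1.2 -1.5] 0.5556438864652099
```

View pics/m6.png

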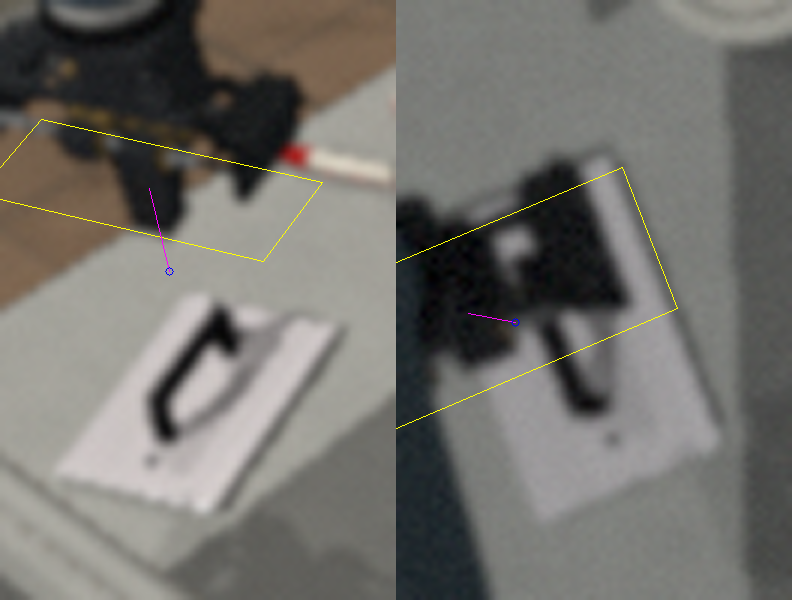

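The shut tip appears at about (160,232), against a predicted (169,271), and the body also looks shifted toward +y in the top view. So the arm's reported pose is off from the camera frame by roughly (+5, +14, +25) mm, and I closed just above the bar. I'll reopen, shift to compensate, and descend in small steps while watching the force.

Call:
servo_tool --increments '[[1,[0.3,-0.4,0],[0,0,0]],[1,[1,-1.1,0],[0,0,0]],[1,[1,-1.1,0],[0,0,0]],[1,[1,-1.1,0],[0,0,0]],[1,[1,-1.1,0],[0,0,0]],[1,[1,-1.1,0],[0,0,0]],[1,[1,-1.1,0],[0,0,0]],[1,[1,-1.1,0],[0,0,0]]]'

```text
time_s: 6.05
ee_pos: [438.7, 345.0, 113.8]
ee_rot: [0.0, -0.189, 0.982, 0.0]
contact_force: [0.5, -0.0, 0.5]
grip_width: 62.3
grasp_force: 0.0
```

Call:
servo_tool --increments '[[1,[0,0,0],[0,0,0]],[1,[0,0,0],[0,0,0]],[1,[0,0,1.5],[0,0,0]],[1,[0,0,4],[0,0,0]],[1,[0,0,6.5],[0,0,0]],[1,[0,0,8],[0,0,0]],[1,[0,0,8.4],[0,0,0]],[1,[0,0,8.4],[0,0,0]]]'

```text
time_s: 6.85
ee_pos: [438.3, 344.7, 29.0]
ee_rot: [-0.001, -0.189, 0.982, -0.0]
contact_force: [0.9, -1.0, -0.2]
grip_width: 88.1
grasp_force: 0.0
```

Call:
servo_tool --increments '[[1,[0,0,0.4],[0,0,0]],[1,[0,0,0.8],[0,0,0]],[1,[0,0,1.2],[0,0,0]],[1,[0,0,1.2],[0,0,0]]]'

```text
time_s: 7.25
ee_pos: [438.5, 344.8, 17.4]
ee_rot: [-0.0, -0.189, 0.982, -0.0]
contact_force: [-0.3, 0.1, 0.8]
grip_width: 88.2
grasp_force: 0.0
```

Call:
servo_tool --increments '[[1,[0,0,0.3],[0,0,0]],[1,[0,0,0.6],[0,0,0]],[1,[0,0,0.9],[0,0,0]],[1,[0,0,0.9],[0,0,0]]]'

```text
time_s: 7.65
ee_pos: [438.3, 344.7, 8.2]
ee_rot: [-0.0, -0.189, 0.982, -0.0]
contact_force: [-0.3, -0.5, -0.1]
grip_width: 88.2
grasp_force: 0.0
```

Call:
servo_tool --increments '[[1,[0,0,0.2],[0,0,0]],[1,[0,0,0.4],[0,0,0]],[1,[0,0,0.4],[0,0,0]]]'

```text
time_s: 7.95
ee_pos: [438.5, 344.8, 4.4]
ee_rot: [-0.0, -0.189, 0.982, -0.0]
contact_force: [-0.6, -0.2, -0.2]
grip_width: 88.5
grasp_force: 0.0
```

```bash
python3 - <<'E'
from ov import *
np.set_printoptions(precision=2,suppress=True)
o=sensors.observe(); print(o["ee_pos"],o["contact_force"])
p=o["ee_pos"];M=R.from_quat(o["ee_rot"],scalar_first=True).as_matrix();q=p+[5,14,25]
overlay("m7.png",[("scene",(152,155),(50,75),8),("top",(123,218),(50,75),8)],[],[(q+M[:,1]*k,(0,255,255)) for k in(-52,52)])
E
```

```text
[438.5  344.77   4.42] [-0.59 -0.23 -0.22]
```

View pics/m7.png

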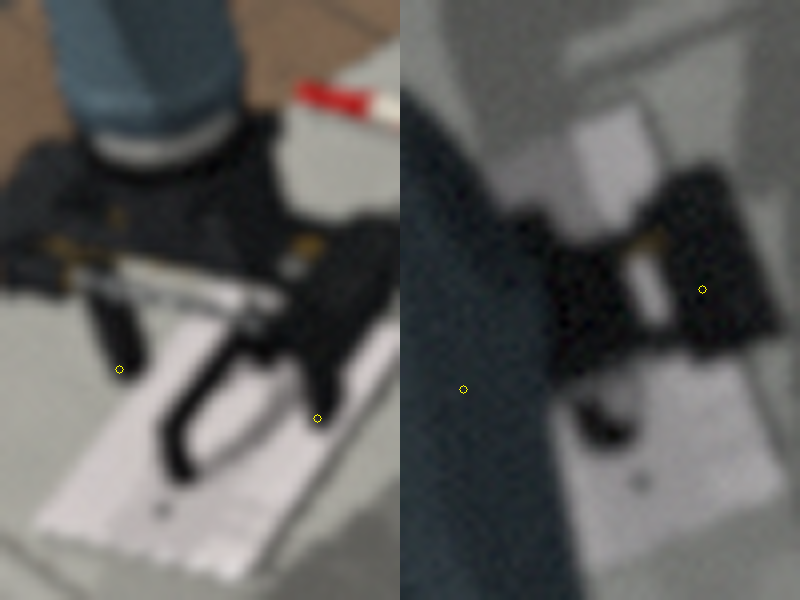

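Both tips now clearly straddle the bar: (120,370) and (320,425) in the left crop, with the bar between them. The offset is confirmed, since there is no contact at a reported z of 4.4. I go 6 mm lower, shift 8 mm toward the bar middle, and close.

Call:
servo_tool --increments '[[1,[0.4,0,0.3],[0,0,0]],[1,[0.8,0,0.6],[0,0,0]],[0,[0.8,0,0.6],[0,0,0]],[0,[0.8,0,0.6],[0,0,0]],[0,[0.8,0,0.6],[0,0,0]],[0,[0.8,0,0.6],[0,0,0]],[0,[0.8,0,0.6],[0,0,0]],[0,[0.8,0,0.6],[0,0,0]]]' --newtons 20

```text
time_s: 8.85
ee_pos: [431.3, 342.0, -1.2]
ee_rot: [0.0, -0.189, 0.982, 0.0]
contact_force: [-0.6, 0.3, 0.5]
grip_width: 42.2
grasp_force: 0.1
```

Call:
servo_tool --increments '[[0,[0,0,0],[0,0,0]],[0,[0,0,0],[0,0,0]],[0,[0,0,0],[0,0,0]],[0,[0,0,0],[0,0,0]],[0,[0,0,0],[0,0,0]],[0,[0,0,0],[0,0,0]]]' --newtons 45

```text
time_s: 9.45
ee_pos: [431.3, 341.9, -1.2]
ee_rot: [0.0, -0.189, 0.982, 0.0]
contact_force: [0.0, 0.9, 0.9]
grip_width: 13.7
grasp_force: 44.2
```

The bar is gripped (13.7 mm, 44 N). Lifting straight up.

Call:
servo_tool --increments '[[0,[0,0,-0.5],[0,0,0]],[0,[0,0,-2],[0,0,0]],[0,[0,0,-5],[0,0,0]],[0,[0,0,-9],[0,0,0]],[0,[0,0,-13],[0,0,0]],[0,[0,0,-17],[0,0,0]],[0,[0,0,-19.5],[0,0,0]],[0,[0,0,-20.5],[0,0,0]]]'

```text
time_s: 10.25
ee_pos: [432.8, 342.6, 208.2]
ee_rot: [0.003, -0.189, 0.982, 0.001]
contact_force: [-0.7, -0.4, -1.2]
grip_width: 13.2
grasp_force: 44.2
```

```bash
python3 - <<'E'
from ov import *
np.set_printoptions(precision=3,suppress=True)
o=sensors.observe(); M=R.from_quat(o["ee_rot"],scalar_first=True).as_matrix(); p=o["ee_pos"]
print(o["time_s"],p,M,o["contact_force"],o["grip_width"],o["joint_pos"])
P=np.array([480,-33,204]); print("to box mid, tool cm",M.T@(P-p)/10)
E
```

```text
10.25 [432.757 342.57  208.159] [[-0.929 -0.371  0.006]
 [-0.371  0.929  0.003]
 [-0.006  0.    -1.   ]] [-0.675 -0.398 -1.177] 13.153412667928224 [ 0.455  0.119  1.664 -0.     1.352 -1.496]
to box mid, tool cm [  9.556 -36.628   0.345]
```

Call:
servo_tool --increments '[[0,[0.3,-1,0],[0,0,1.5]],[0,[1,-4,0],[0,0,6]],[0,[2,-8.5,0],[0,0,12]],[0,[3,-13,0],[0,0,18]],[0,[4.2,-18,0],[0,0,24]],[0,[5.4,-23,0],[0,0,30]],[0,[6.6,-28,0],[0,0,36]],[0,[7.6,-32.5,0],[0,0,42]]]'

```text
time_s: 11.05
ee_pos: [479.4, 10.1, 201.6]
ee_rot: [-0.002, 0.178, 0.984, -0.0]
contact_force: [1.0, 0.6, -1.7]
grip_width: 13.5
grasp_force: 44.2
```

```bash
python3 - <<'E'
from ov import *
np.set_printoptions(precision=3,suppress=True)
o=sensors.observe(); M=R.from_quat(o["ee_rot"],scalar_first=True).as_matrix(); p=o["ee_pos"]
print(o["time_s"],p,M[:,0],o["contact_force"],o["grip_width"],o["joint_pos"])
for P in([490,-60,204],[418,-339,204],): print("tool cm",M.T@(np.array(P)-p)/10)
print("yaw to go",np.degrees((1.734-np.arctan2(M[1,0],M[0,0])+np.pi)%(2*np.pi)-np.pi))
E
```

```text
11.05 [479.351  10.058 201.567] [-0.936  0.351  0.004] [ 0.998  0.556 -1.747] 13.540254908481698 [-0.227 -0.034  1.837 -0.     1.343 -1.439]
tool cm [-3.454 -6.187 -0.251]
tool cm [ -6.502 -34.839  -0.242]
yaw to go -60.107934095352064
```

Call:
servo_tool --increments '[[0,[-0.7,-4,0],[0,0,7]],[0,[-1.5,-8.5,0],[0,0,15]],[0,[-2.4,-13,0],[0,0,23]],[0,[-3.3,-17.5,0],[0,0,31]],[0,[-4.2,-22,0],[0,0,39]],[0,[-5,-26.5,0],[0,0,47]],[0,[-5.7,-30.5,0],[0,0,54]],[0,[-6.2,-33,0],[0,0,59]]]'

```text
time_s: 11.85
ee_pos: [422.7, -321.0, 201.2]
ee_rot: [-0.002, 0.641, 0.768, -0.0]
contact_force: [0.0, -0.5, -2.3]
grip_width: 13.8
grasp_force: 44.2
```

Call:
servo_tool --increments '[[0,[0,0,0],[0,0,0]],[0,[0,0,0],[0,0,0]],[0,[0,0,0],[0,0,0]]]'

```text
time_s: 12.15
ee_pos: [424.8, -317.4, 202.5]
ee_rot: [-0.001, 0.637, 0.771, 0.0]
contact_force: [-0.6, 0.3, -1.6]
grip_width: 13.5
grasp_force: 44.2
```

```bash
python3 - <<'E'
from ov import *
np.set_printoptions(precision=3,suppress=True)
o=sensors.observe(); M=R.from_quat(o["ee_rot"],scalar_first=True).as_matrix(); p=o["ee_pos"]
print(o["time_s"],p,M,o["contact_force"],o["grip_width"],o["joint_pos"])
b=np.array([10,15,25]); q=p+b; k=np.array([0,0,1.]); G=q-[0,0,-19]  # handle est
e=np.array([np.cos(1.734),np.sin(1.734),0]); n=np.array([-e[1],e[0],0]); C=np.array([428,-322.5,65])
F=G-37*k
overlay("m8.png",[("scene",(295,245),(80,120),5),("top",(335,215),(80,120),5)],
 [(rect(F,M[:,0],M[:,1],88,54),(0,0,255)),(rect(C,e,n,88,54),(0,255,0))])
E
```

```text
12.15 [ 424.83  -317.36   202.488] [[-0.188  0.982 -0.002]
 [ 0.982  0.188  0.002]
 [ 0.002 -0.001 -1.   ]] [-0.617  0.344 -1.566] 13.488417212589257 [-0.866  0.082  1.716  0.     1.346 -1.055]
```

View pics/m8.png

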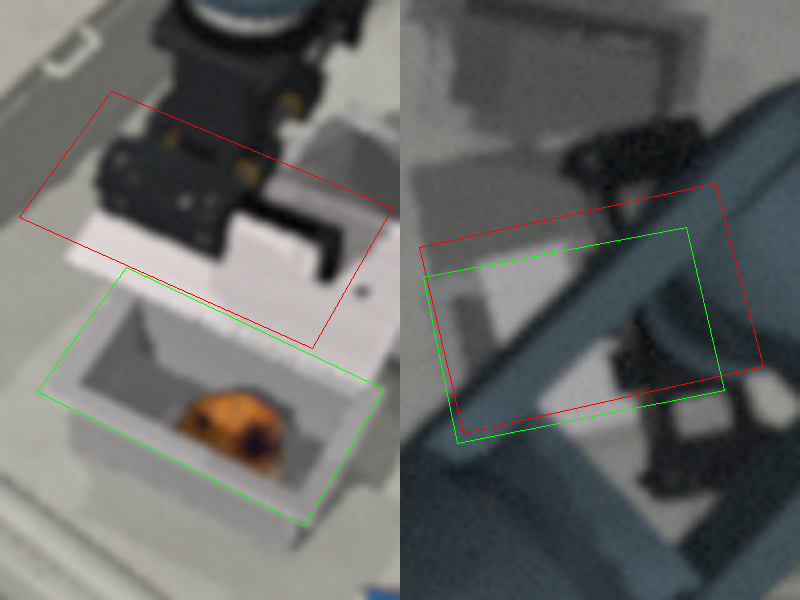

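The cake pan outline (green) fits. The actual lid's near edge runs from (68,257) to (355,390) in the left crop. That puts the lid centre at about (428,-341), gripped roughly 24 mm off the bar's middle, so the arm offset is purely vertical. Correcting by +17 mm in y and 1.5° of yaw, then descending partway.

Call:
servo_tool --increments '[[0,[0.4,0.1,0],[0,0,0.5]],[0,[1.2,0.3,0.5],[0,0,1]],[0,[1.7,0.4,2],[0,0,1.5]],[0,[1.7,0.4,4],[0,0,1.5]],[0,[1.7,0.4,6],[0,0,1.5]],[0,[1.7,0.4,8],[0,0,1.5]],[0,[1.7,0.4,9.2],[0,0,1.5]],[0,[1.7,0.4,9.2],[0,0,1.5]]]'

```text
time_s: 13.05
ee_pos: [425.3, -299.6, 109.9]
ee_rot: [-0.002, 0.647, 0.762, 0.0]
contact_force: [-0.0, 1.2, -2.7]
grip_width: 13.6
grasp_force: 44.2
```

```bash
python3 - <<'E'
from ov import *
np.set_printoptions(precision=3,suppress=True)
o=sensors.observe(); M=R.from_quat(o["ee_rot"],scalar_first=True).as_matrix(); p=o["ee_pos"]
print(o["time_s"],p,M,o["contact_force"],o["grip_width"])
k=np.array([0,0,1.]); G=p-24*M[:,0]; F=np.r_[G[:2],p[2]+7.2]; print("lid flange est",F)
e=np.array([np.cos(1.734),np.sin(1.734),0]); n=np.array([-e[1],e[0],0]); C=np.array([428.5,-323,65])
overlay("m9.png",[("scene",(300,250),(80,120),5),("top",(335,215),(80,120),5)],
 [(rect(F+3*k,M[:,0],M[:,1],88,54),(0,0,255)),(rect(C,e,n,88,54),(0,255,0))])
E
```

```text
13.05 [ 425.281 -299.627  109.892] [[-0.162  0.987 -0.002]
 [ 0.987  0.162  0.003]
 [ 0.003 -0.002 -1.   ]] [-0.019  1.25  -2.661] 13.64473281252306
lid flange est [ 429.165 -323.31   117.092]
```

View pics/m9.png

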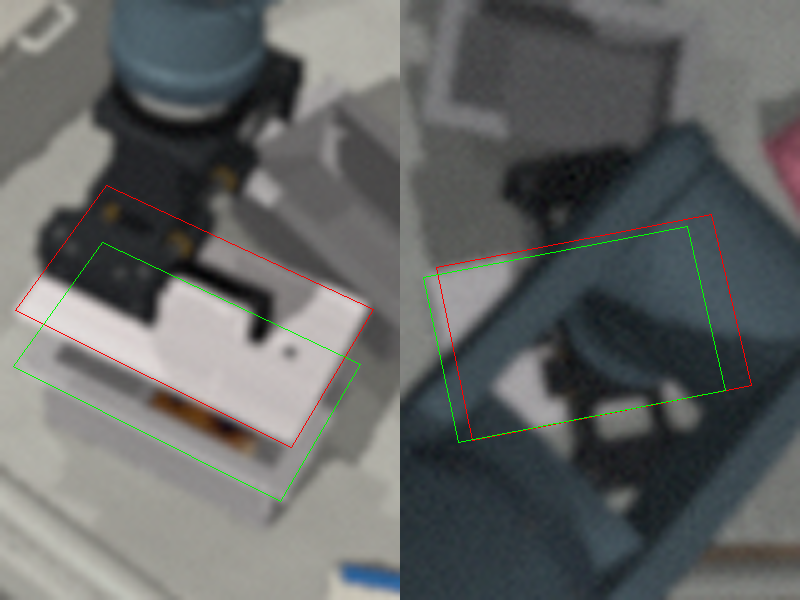

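The predicted lid outline (red) now lies on the real lid, centred over the pan within about 1 mm and with yaw matched at 99.3°. Descending the final 37 mm.

Call:
servo_tool --increments '[[0,[0,0,0.5],[0,0,0]],[0,[0,0,1.2],[0,0,0]],[0,[0,0,2],[0,0,0]],[0,[0,0,2.7],[0,0,0]],[0,[0,0,3.2],[0,0,0]],[0,[0,0,3.6],[0,0,0]],[0,[0,0,3.7],[0,0,0]],[0,[0,0,3.7],[0,0,0]]]'

```text
time_s: 13.95
ee_pos: [426.1, -301.4, 74.5]
ee_rot: [-0.0, 0.648, 0.762, 0.0]
contact_force: [-0.5, -0.4, -1.6]
grip_width: 13.2
grasp_force: 44.2
```

Call:
servo_tool --increments '[[0,[0,0,0],[0,0,0]],[0,[0,0,0],[0,0,0]],[0,[0,0,0],[0,0,0]]]'

```text
time_s: 14.25
ee_pos: [426.3, -301.5, 75.0]
ee_rot: [0.0, 0.648, 0.762, -0.0]
contact_force: [0.4, -0.5, -1.5]
grip_width: 13.8
grasp_force: 44.2
```

```bash
python3 - <<'E'
from ov import *
np.set_printoptions(precision=3,suppress=True)
o=sensors.observe(); M=R.from_quat(o["ee_rot"],scalar_first=True).as_matrix(); p=o["ee_pos"]
print(o["time_s"],p,M,o["contact_force"],o["grip_width"])
k=np.array([0,0,1.]); G=p-24*M[:,0]; F=np.r_[G[:2],p[2]+7.2]; print("lid flange est",F)
e=np.array([np.cos(1.734),np.sin(1.734),0]); n=np.array([-e[1],e[0],0]); C=np.array([428.5,-323,65])
overlay("m10.png",[("scene",(300,258),(80,100),6),("top",(330,218),(52,100),6)],
 [(rect(F+3*k,M[:,0],M[:,1],88,54),(0,0,255)),(rect(C,e,n,88,54),(0,255,0))])
E
```

```text
14.25 [ 426.294 -301.527   74.983] [[-0.161  0.987  0.   ]
 [ 0.987  0.161 -0.   ]
 [-0.     0.    -1.   ]] [ 0.386 -0.493 -1.503] 13.796702699099502
lid flange est [ 430.168 -325.212   82.183]
```

View pics/m10.png

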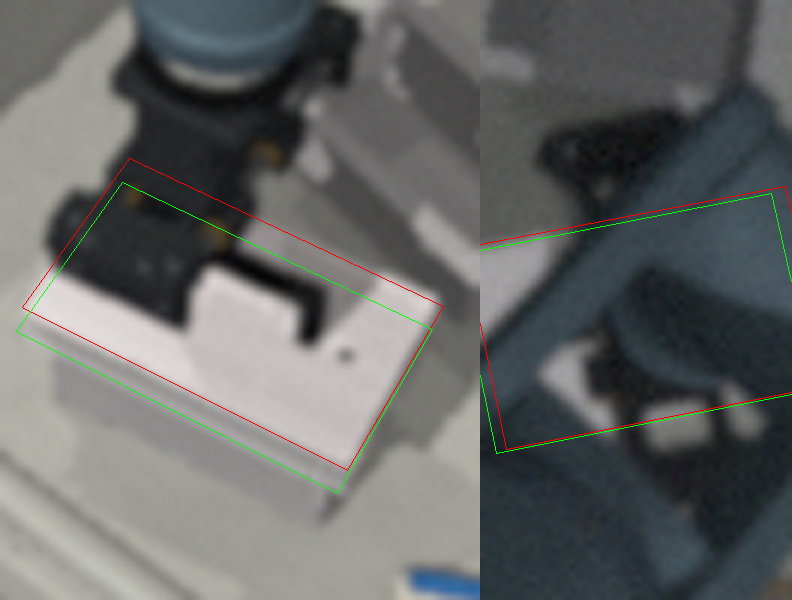

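The lid outline fits, sitting just above the green rim outline with no contact. One small correction: 2 mm lateral and 2 mm down.

Call:
servo_tool --increments '[[0,[0.1,0,0.1],[0,0,0]],[0,[0.2,-0.1,0.2],[0,0,0]],[0,[0.2,-0.1,0.2],[0,0,0]],[0,[0.2,-0.1,0.2],[0,0,0]],[0,[0.2,-0.1,0.2],[0,0,0]]]'

```text
time_s: 14.85
ee_pos: [424.9, -299.6, 72.7]
ee_rot: [0.0, 0.648, 0.762, -0.0]
contact_force: [-0.2, 0.3, -2.4]
grip_width: 13.4
grasp_force: 44.2
```

```bash
python3 - <<'E'
from h import *
o=sensors.observe(); print(o["time_s"],o["ee_pos"],o["contact_force"],o["grip_width"])
print(close_job())
E
```

```text
14.85 [ 424.85797024 -299.59134924   72.74059282] [-0.24332932  0.2674207  -2.36550952] 13.397769857636664
the job is handed in; nothing more can be done
None
```

I handed the job in at 14.85 s with the lid still gripped (44 N), level and squared up about 15 mm above the cake pan's rim by my estimate; it was carried over the utensil box, and no contact with the pan was felt or seen.

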